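# Lunch break: slide the covered plate onto the place mat and lift off its cover

### The arm

A 7-joint arm with a two-finger parallel gripper is mounted at the origin on the work surface. World frame = base frame: x ahead of the robot, y to its left, z up, the work surface at z = 0. Lengths are in mm, angles in rad, forces in N, time in s.
With the tool pointing down it reaches from about 400 to 875 mm from the base axis. Payload 4.4 kg.
Tool frame: the origin (TCP) lies at the very end of the fingers, on their centre line; the grasp point (between the pads) lies 19 mm behind it; z points along the fingers, y is the line along which they close (so a half turn about z gives the same grasp; the last joint's range is limited). The gripper opens to 85 mm and grips with 20 to 120 N. Pads are 22 mm wide; open, the fingers measure 114 mm over their backs; the gripper's body (76 mm by 85 mm) begins 54 mm behind the grasp point. The pads swing forward as they close: fully open they stand 13 mm farther back than shut.
Start: joints at [1.067, 0.628, 0.038, 1.517, -0.027, 0.996, -0.02], TCP at [275.594, -588.698, 231.313] pointing down, gripper open.
Joint ranges: [-3.06, 3.06], [-0.37, 2.12], [-1.25, 1.32], [0.18, 2.47], [-1.1, 4.24], [0.23, 1.98], [-2.94, 2.94]. Speed limits (rad/s): [2.57, 2.57, 3.14, 3.14, 3.14, 3.14, 3.14].

### API

Orientations are given as [roll, pitch, yaw] about the fixed x, y, z axes, in that order (R = Rz(yaw) Ry(pitch) Rx(roll)).
In Python, from cell import monitor, viewer, workorder gives the robot as it stands.
- The arm moves only by the tool arm_command, never from a script. Its argument "series" is one flat list of numbers, 5 for each row, row after row: the opening in per cent of the stroke, from 0 (shut) to 100 (fully open), then the shift along the tool's x, y, z in cm, then the turn about the tool's z in degrees. In form: [claw, x, y, z, roll, claw, x, y, z, roll, ...]. A call has exactly 5 rows; each row is the pose to reach, as a shift and turn from the pose commanded when the call began, along the tool's axes at that moment; what a row does not reach only later rows make up. A row lasts 1/12 s, in which the tool goes at most 41.7 mm and 7.16 degrees, less where a joint would pass 70% of its speed; a pose out of reach is approached as far as the arm can. A call with a gripper value outside its range is refused whole. The fingers move at their own pace and stop on an object; the grip force is fixed at half the most. Time passes only in rows, so rows that repeat a pose let the fingers close, or fill a call up. It gives the time, the measured TCP pose, the force, the opening and the grip force at its end, in the units of the state.
- monitor.read_state(): the state, without advancing time (a new reading comes with each control period).
- viewer.get_image(name): name is "scene" or "top" or "wrist"; returns (picture, depth): 384x512x3 uint8, red, green, blue; 384x512 float32, mm along the optical axis (not along the pixel's ray), 0 where there is no reading.
- viewer.camera_model(name): a dict with "mtx" (3x3 intrinsics, pixels), "R" (3x3) and "t" (3): a world point X has camera coordinates R X + t. Camera axes: x right, y down, z forward; pixel columns grow to the right and rows downward; lengths in mm; the calibration is good to about 2 mm. The wrist camera is an equidistant fisheye: a pixel r from the principal point sees the ray r / f radians off the axis. A picture is of the moment at which its call begins: read the wrist's pose just before it. camera_model takes no time and is no camera call; for the wrist camera it gives the pose at the moment of the call.
- workorder.finish_job(): hands the job in; it is judged then, once.
The state is a dict: "clock": time; "qpos": joint angles; "qd": joint speeds; "tau": joint torques, N m; "eef_pos": TCP position; "tool_rot": TCP orientation; "force": force on the tool from outside, world axes, zero at the start; "torque": the same for the moment, N m; "width": finger opening in mm; "gripper_force": force on a finger pad.
Only numpy, scipy, OpenCV 4.12 (cv2) and the standard library are available. Lean on these libraries where they do the work, as an engineer would, in place of code of your own. Each camera call takes 0.05 s, during which the arm holds its last target. There are 200 camera calls.

### The job

Lunch has come from the microwave: with its cover still on, slide the plate flat across the desk, without lifting it, until it stands wholly on the round cork place mat with mat showing all round it. Then take the cover by its grip, lift it straight up to about 10 cm above the plate's rim and keep it there, steady and level over the plate, for two seconds so that the condensation drips back onto the food and not onto the desk. Finish still holding the cover in the air, without letting go or putting it down, and leave the other things on the desk where they are.

Things in the scene. Friction and masses are not known exactly. Their poses are not given: they have to be found in the camera images.
- plate: Round blue stoneware plate, 210 mm across outside, 26 mm high, with an upright wall 5 mm thick (outside vertical from 7 mm up, tapering in below to 194 mm); inside 200 mm across, inner floor 6 mm up. Carries croquettes and vegetables under the cover, up to 43 mm high. Loose, 0.4 to 0.9 kg with the food, slides on the desk. Origin: centre of its underside; z up.
- cover: Frosted plastic microwave cover: dome open below, 190 mm across its lower edge, 50 mm high to its flat top. Stands loose in the plate, on its inner floor, 5 mm play all round. Mid-top a grey bar grip 70 long x 20 wide x 26 high, from 51 to 77 mm above the lower edge. 0.1 to 0.21 kg, balanced on its axis. Origin: centre of the lower edge; x along the bar, y across its width, z up.
- cover_grip (a point): Middle of the cover's grip bar, 64 mm above the cover's lower edge, on the cover's axis; axes as the cover's.
- mat: Round cork place mat, 280 mm across and 1 mm thin, fixed flat on the desk (a plate slides onto it without a step). Origin: its centre, at desk height.
- calculator: Green desk calculator with white keys, 125 x 85 x 15 mm, loose bystander. Origin: centre of its underside; x along its length.
- mouse: Black computer mouse, 100 x 58 x 33 mm, loose bystander. Origin: centre of its underside; x along its length.
- flask: Black vacuum flask standing upright, 66 mm across and 165 mm high, loose bystander. Origin: centre of its underside.
There are look-alikes about, which are no part of the job. What is meant by the cover is not purple, and is the smaller of those in its own colour.

How it is judged:
By the outcome, as a careful person would: the job done as asked, in the order asked, and still so for the second after the job is handed in, while the arm keeps its last pose, push and grip.
It also fails if it takes over 64 s, if anything falls off the work surface, if the arm or the gripper's body presses on something with over 40 N, if the wrist force passes 120 N, or if a joint passes its speed limit or range.

## Working session

There is one attempt and no reset: what is moved stays moved. The work goes in short steps, Python scripts to look and compute and a tool call to move; the robot and the scene stay as the last step left them, time stands still between calls to the robot, and variables do not carry over. Pictures are saved under pics/ and viewed, at most 10 in all, crops included, and the job is handed in when it is done.

Besides the shell and the picture viewer there is one more tool, called after "Request:" as name(argument=value, ...) on one line, values as JSON. arm_command: Moves the arm, as the interface text tells. Its arguments: {"type":"object","properties":{"series":{"type":"array","items":{"type":"number"}}},"required":["series"]}

```bash
ls; mkdir -p pics
python3 - <<'E'
from cell import monitor, viewer
import cv2,numpy as np
print(monitor.read_state())
for n in ("top","scene"):
    p,d=viewer.get_image(n); cv2.imwrite(f"pics/{n}0.png",p[:,:,::-1]); np.savez(f"{n}0.npz",p=p,d=d)
    print(n,viewer.camera_model(n))
E
```

```text
pics
{'clock': 0.0, 'qpos': array([ 1.06719001,  0.62931509,  0.0384759 ,  1.51841038, -0.02701332,
        0.99632012, -0.01999223]), 'qd': array([-1.93259342e-03, -5.83573588e-04,  5.03130577e-04, -6.27315757e-06,
        1.19967371e-03, -7.74513297e-05, -1.39701380e-03]), 'tau': array([ 1.45738418e-04, -5.63399971e+01,  1.22628573e+00, -1.93443310e+01,
        1.10959390e-02,  1.05764242e-02,  1.22501604e-05]), 'eef_pos': array([ 275.30380865, -588.0980984 ,  230.3962946 ]), 'tool_rot': array([-3.13965896e+00,  3.37775828e-05,  4.37778449e-01]), 'force': array([-0.16758487,  0.42149828, -0.38285946]), 'torque': array([0.06678509, 0.03209312, 0.05644611]), 'gripper_force': 0.0, 'width': 85.64737487581418}
top {'mtx': array([[434.17040291,   0.        , 253.52884105],
       [  0.        , 434.17040291, 181.51410892],
       [  0.        ,   0.        ,   1.        ]]), 'R': array([[ 0.02331067, -0.99966766, -0.01100796],
       [-0.9963863 , -0.02233176, -0.08194899],
       [ 0.08167592,  0.01287847, -0.99657573]]), 't': array([ -25.39903054,  527.11834321, 1270.65211035])}
scene {'mtx': array([[471.8326435 ,   0.        , 256.84714422],
       [  0.        , 471.8326435 , 183.2648272 ],
       [  0.        ,   0.        ,   1.        ]]), 'R': array([[ 0.86852753,  0.49513977,  0.02228312],
       [ 0.34855415, -0.5782019 , -0.73769409],
       [-0.35237754,  0.6484745 , -0.67476729]]), 't': array([-466.50254053, -138.18299174, 1562.9474983 ])}
```

View pics/top0.png

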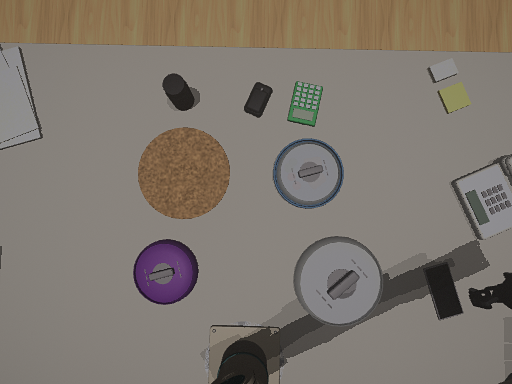

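View pics/scene0.png

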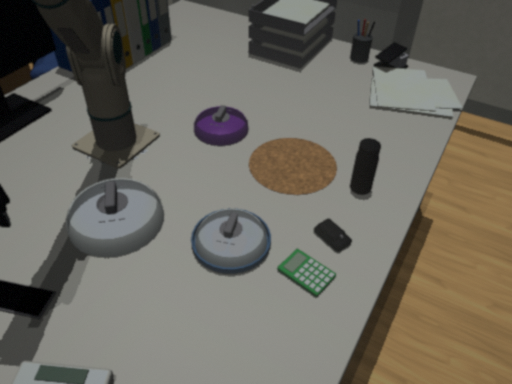

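The top view shows the mat at about (184,173) and the blue plate with the smaller frosted cover at (309,173), its grip at (311,172). The large grey cover at (339,281) and the purple one at (165,272) are the look-alikes. The scene view agrees: plate at (231,240), mat at (293,165).

```bash
cat > h.py <<'E'
import numpy as np,cv2
from cell import monitor,viewer
def ray(name,uv,z,m=None):
    m=m or viewer.camera_model(name); uv=np.atleast_2d(uv).astype(float)
    d=np.c_[uv,np.ones(len(uv))]@np.linalg.inv(m["mtx"]).T@m["R"]; c=-m["R"].T@m["t"]
    return c+d*((z-c[2])/d[:,2])[:,None]
def circ(name,mask,z):
    c=max(cv2.findContours(mask,cv2.RETR_EXTERNAL,cv2.CHAIN_APPROX_NONE)[0],key=cv2.contourArea)[:,0]
    X=ray(name,cv2.convexHull(c.astype(np.int32))[:,0],z)[:,:2].astype(np.float32)
    (e,r)=cv2.minEnclosingCircle(X); f=cv2.fitEllipse(ray(name,c,z)[:,:2].astype(np.float32))
    return np.round([*e,2*r,*f[0],*f[1]],1)
def blue(p):
    h=cv2.cvtColor(p,cv2.COLOR_RGB2HSV); return cv2.morphologyEx(cv2.inRange(h,(98,70,30),(120,255,255)),cv2.MORPH_CLOSE,np.ones((5,5)))
def cork(p):
    h=cv2.cvtColor(p,cv2.COLOR_RGB2HSV); return cv2.morphologyEx(cv2.inRange(h,(5,90,60),(20,255,255)),cv2.MORPH_CLOSE,np.ones((5,5)))
def grip(name,p,c,z=83,r=60):
    m=viewer.camera_model(name); q=m["mtx"]@(m["R"]@np.array([c[0],c[1],z])+m["t"]); q=q[:2]/q[2]
    w=np.zeros(p.shape[:2],np.uint8); cv2.circle(w,tuple(int(v) for v in q),int(r*.36),255,-1)
    g=cv2.inRange(cv2.cvtColor(p,cv2.COLOR_RGB2GRAY),0,110)&w
    k=max(cv2.findContours(g,cv2.RETR_EXTERNAL,cv2.CHAIN_APPROX_NONE)[0],key=cv2.contourArea)[:,0]
    return [np.round(v,1) for v in cv2.minAreaRect(ray(name,k,z)[:,:2].astype(np.float32))]
E
python3 - <<'E'
from h import *
p=np.load("top0.npz")["p"]; d=np.load("top0.npz")["d"]
b=blue(p); b[:100]=0; b[:,:250]=0; b[220:]=0
k=cork(p); k[:110]=0
P=circ("top",b,26); print("plate",P); print("mat",circ("top",k,1)); print("grip",grip("top",p,P))
s=np.load("scene0.npz")["p"]; b=blue(s); b[:190]=0;b[290:]=0;b[:,:170]=0;b[:,290:]=0
k=cork(s); k[:,350:]=0;k[:120]=0;k[210:]=0
print("scene",circ("scene",b,26),circ("scene",k,1))
E
```

```text
plate [ 557.  -173.8  207.8  556.8 -174.1  203.8  204.8]
mat [552.2 200.1 279.5 552.  200.1 275.7 276.2]
grip [array([ 556.3, -172.9]), array([57.8, 64.7]), np.float64(55.5)]
scene [ 561.1 -180.9  207.4  559.5 -178.1  199.5  204.8] [553.2 199.4 274.4 553.5 198.5 267.  271.4]
```

Request:
arm_command(series=[60,3.6,-1.3,0,0,60,7.2,-2.6,0,0,60,10.8,-3.9,0,0,60,14.5,-5.2,0,0,60,18.5,-6.5,0,0])

```text
clock: 0.52
eef_pos: [415.5, -450.5, 231.0]
tool_rot: [-3.141, 0.001, 0.436]
force: [-0.2, -0.4, 0.2]
width: 51.1
gripper_force: 0.0
```

Request:
arm_command(series=[60,3.6,-1.3,0,-7,60,7.2,-2.6,0,-14,60,10.8,-3.9,0,-21,60,14.5,-5.2,0,-28,60,18.5,-6.5,0,-35])

```text
clock: 0.93
eef_pos: [555.3, -313.5, 231.1]
tool_rot: [-3.141, 0.001, 1.054]
force: [0.3, -0.7, -0.9]
width: 51.1
gripper_force: 0.0
```

Request:
arm_command(series=[60,0,0,3.5,-6,60,0,0,7,-12,60,0,0,10.5,-18,60,0,0,14,-24,60,0,0,17,-29.6])

```text
clock: 1.35
eef_pos: [554.0, -314.0, 58.7]
tool_rot: [-3.14, -0.001, 1.571]
force: [-0.7, -0.3, -0.1]
width: 51.2
gripper_force: 0.0
```

Request:
arm_command(series=[60,0,0,1.5,0,60,0,0,3,0,60,0,0,4.2,0,60,0,0,5.2,0,60,0,0,5.2,0])

```text
clock: 1.77
eef_pos: [553.7, -314.0, 7.2]
tool_rot: [-3.138, -0.001, 1.565]
force: [-0.4, 0.1, -0.8]
width: 51.3
gripper_force: 0.0
```

Run:
```python
from h import *
s=monitor.read_state(); print(s["eef_pos"],s["tool_rot"],s["force"],s["qpos"])
p,d=viewer.get_image("scene"); t,_=viewer.get_image("top")
cv2.imwrite("pics/a1.png",np.hstack([cv2.resize(p[180:300,130:330],(400,240)),cv2.resize(t[110:230,230:430],(400,240))])[:,:,::-1])
```

```text
[ 553.70033355 -313.97497436    7.20420971] [-3.13846372e+00 -1.48489563e-03  1.56533755e+00] [-0.41653152  0.07140513 -0.84021239] [ 0.59112691  0.90742856 -0.2009833   1.68955478  0.29230847  0.57765646
  0.21336138]
```

View pics/a1.png

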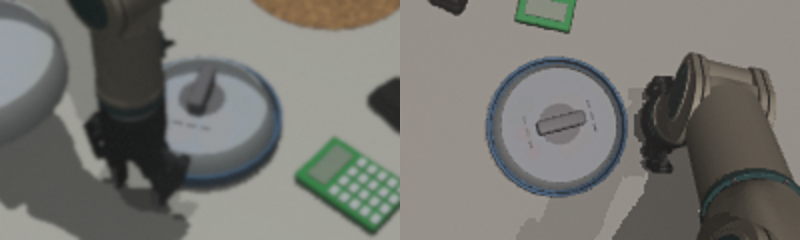

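The left half (scene) shows the fingers down behind the plate's near side. The right half (top) shows the gripper at crop (655,125), clear to the right (−y) of the plate at (557,125). The arm is lined up to push.

Request:
arm_command(series=[60,0.5,0,0,0,60,1.1,0,0,0,60,1.8,0,0,0,60,2.5,0,0,0,60,3.2,0,0,0])

```text
clock: 2.28
eef_pos: [555.9, -283.3, 10.1]
tool_rot: [3.14, 0.002, 1.565]
force: [1.0, -4.4, -0.1]
width: 51.4
gripper_force: 2.2
```

Request:
arm_command(series=[60,0.7,0,0,0,60,1.4,0,0,0,60,2.1,0,0,0,60,2.8,0,0,0,60,3.5,0,0,0])

```text
clock: 2.7
eef_pos: [555.6, -249.3, 10.0]
tool_rot: [3.14, 0.003, 1.564]
force: [-0.3, -6.5, 3.0]
width: 51.2
gripper_force: 2.8
```

Run:
```python
from h import *
s=monitor.read_state(); print(s["eef_pos"],s["tool_rot"],s["force"])
t,_=viewer.get_image("top"); b=blue(t); b[:100]=0; b[:,:230]=0; b[220:]=0
print(circ("top",b,26)); cv2.imwrite("pics/a2.png",cv2.resize(t[110:230,230:430],(400,240))[:,:,::-1])
```

```text
[ 555.64537816 -249.26802667   10.02461743] [3.14041131e+00 3.06114241e-03 1.56433409e+00] [-0.26996063 -6.52219013  2.96085812]
[ 555.4 -135.5  207.7  555.4 -135.2  198.1  199.1]
```

Request:
arm_command(series=[60,1,0,0,0,60,2.1,0,0,0,60,3.3,0,0,0,60,4.5,0,0,0,60,5.7,0,0,0])

```text
clock: 3.17
eef_pos: [555.9, -192.3, 10.0]
tool_rot: [3.141, 0.003, 1.564]
force: [-0.2, -6.5, 2.8]
width: 50.9
gripper_force: 3.0
```

Request:
arm_command(series=[60,1.2,0,0,0,60,2.4,0,0,0,60,3.6,0,0,0,60,4.8,0,0,0,60,6,0,0,0])

```text
clock: 3.58
eef_pos: [556.1, -132.3, 9.9]
tool_rot: [3.141, 0.003, 1.564]
force: [-0.2, -6.0, 2.8]
width: 51.0
gripper_force: 3.2
```

Request:
arm_command(series=[60,1.2,0,0,0,60,2.4,0,0,0,60,3.6,0,0,0,60,4.8,0,0,0,60,6,0,0,0])

```text
clock: 4.0
eef_pos: [556.3, -72.4, 9.9]
tool_rot: [3.141, 0.003, 1.563]
force: [1.0, -7.1, 4.1]
width: 51.1
gripper_force: 3.4
```

Request:
arm_command(series=[60,1.2,0,0,0,60,2.4,0,0,0,60,3.6,0,0,0,60,4.8,0,0,0,60,6,0,0,0])

```text
clock: 4.42
eef_pos: [556.4, -12.7, 9.9]
tool_rot: [-3.141, 0.003, 1.563]
force: [-0.1, -7.7, 4.9]
width: 51.0
gripper_force: 3.6
```

```bash
cat > look.py <<'E'
from h import *
s=monitor.read_state(); print(s["eef_pos"],s["tool_rot"],s["force"])
t,_=viewer.get_image("top"); b=blue(t); b[:115]=0; b[:,:120]=0; b[230:]=0; b[:,350:]=0
print(circ("top",b,26)); cv2.imwrite("pics/a3.png",cv2.resize(t[60:240,110:350],(720,540))[:,:,::-1])
E
python3 look.py
```

```text
[556.4245895  -12.69415593   9.87208998] [-3.14130328  0.00319849  1.56326361] [-0.14599188 -7.66335573  4.85509238]
[556.9 100.9 206.8 556.8 100.6 197.9 199.6]
```

Request:
arm_command(series=[60,1.2,-0.1,0,0,60,2.4,-0.2,0,0,60,3.6,-0.2,0,0,60,4.8,-0.3,0,0,60,6,-0.4,0,0])

```text
clock: 4.88
eef_pos: [552.9, 47.2, 9.7]
tool_rot: [-3.141, 0.003, 1.563]
force: [0.2, -6.9, 4.7]
width: 51.0
gripper_force: 3.4
```

Request:
arm_command(series=[60,1.1,0,0,0,60,2.1,0,0,0,60,2.9,0,0,0,60,3.5,0,0,0,60,3.8,0,0,0])

```text
clock: 5.3
eef_pos: [552.7, 85.8, 9.6]
tool_rot: [-3.14, 0.003, 1.564]
force: [0.4, -6.7, 5.2]
width: 51.3
gripper_force: 3.8
```

Request:
arm_command(series=[60,0,0,0,0,60,-0.7,0,0,0,60,-2,0,0,0,60,-4,0,0,0,60,-6,0,0,0])

```text
clock: 5.72
eef_pos: [552.3, 27.0, 9.1]
tool_rot: [-3.141, -0.001, 1.567]
force: [0.7, 0.2, -0.5]
width: 51.2
gripper_force: 0.0
```

Request:
arm_command(series=[60,0,0,-3,0,60,0,0,-6,0,60,0,0,-10,0,60,0,0,-14,0,60,0,0,-17,0])

```text
clock: 6.13
eef_pos: [553.0, 26.6, 182.0]
tool_rot: [3.14, -0.001, 1.565]
force: [1.3, -0.2, 0.2]
width: 51.3
gripper_force: 0.0
```

```bash
python3 look.py
```

```text
[553.02904265  26.64263688 181.99472747] [ 3.13995093e+00 -6.75082575e-04  1.56460488e+00] [ 1.32983502 -0.17903986  0.1652289 ]
[552.5 199.7 208.  552.6 200.7 197.2 203.2]
```

View pics/a3.png

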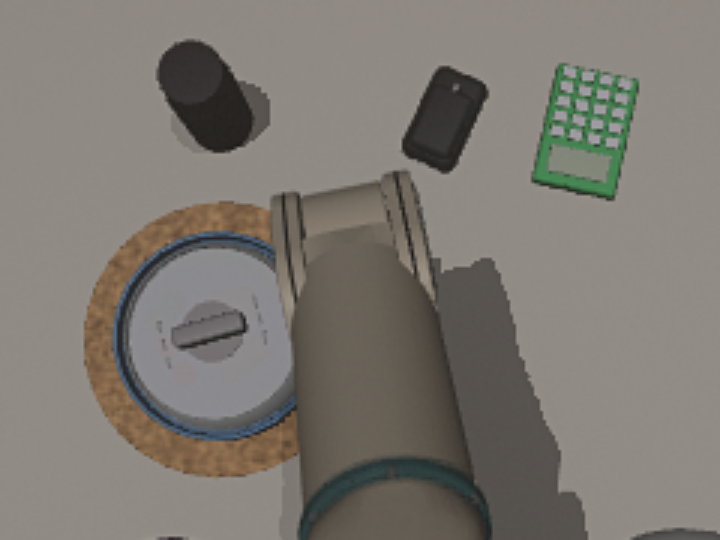

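The plate now stands centred on the mat with cork all round: plate at crop (210,335), mat at (215,338). The grip bar runs from (172,338) to (246,320) in the crop. The flask, mouse and calculator look unmoved.

Request:
arm_command(series=[80,4,0,0,0,80,8,0,0,0,80,12,0,0,0,80,15,0,0,0,80,16.9,0,0,0])

```text
clock: 6.6
eef_pos: [552.7, 200.6, 178.8]
tool_rot: [-3.141, -0.003, 1.57]
force: [0.8, 0.3, -0.4]
width: 68.5
gripper_force: 0.0
```

Run:
```python
from h import *
a=ray("top",(np.array([[178,338],[240,320],[172,348],[172,328],[246,332],[246,310]])/3+[110,60]),83); print(a.round(0)[:,:2], a[:2].mean(0), np.degrees(np.arctan2(*(a[0]-a[1])[[1,0]])))
m=viewer.camera_model("wrist"); p,d=viewer.get_image("wrist"); np.savez("w.npz",p=p,d=d,**m)
print(m, monitor.read_state()["eef_pos"]); cv2.imwrite("pics/w1.png",p[:,:,::-1])
```

```text
[[542. 226.]
 [561. 168.]
 [533. 231.]
 [552. 232.]
 [550. 162.]
 [571. 162.]] [551.63234525 196.79341068  83.        ] 107.5804892433038
{'mtx': array([[297.31863964,   0.        , 253.8586618 ],
       [  0.        , 297.31863964, 195.92436374],
       [  0.        ,   0.        ,   1.        ]]), 'R': array([[ 0.99999742, -0.00166683, -0.00154243],
       [-0.00109451, -0.94883726,  0.31576361],
       [-0.00198984, -0.31576111, -0.94883664]]), 't': array([-552.4822692 ,  166.55991657,  395.96020059])} [552.45120504 204.47478994 178.87462204]
```

View pics/w1.png

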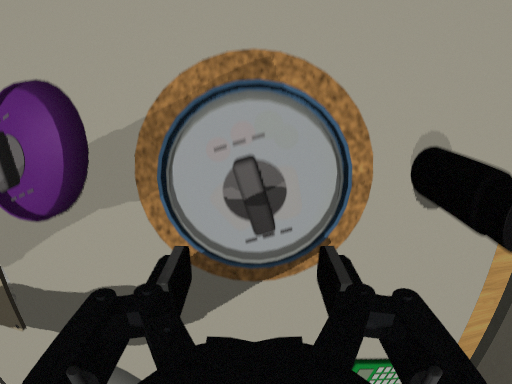

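The wrist view shows the bar grip between the fingers' line, from about (244,158) to (262,235). The plate is concentric in the mat at (255,170).

Run:
```python
from h import *
w=np.load("w.npz"); f=w["mtx"][0,0]; c=w["mtx"][:2,2]
def fr(uv,z):
    d=np.atleast_2d(uv)-c; r=np.linalg.norm(d,axis=1); th=r/f
    v=np.c_[d/r[:,None]*np.sin(th)[:,None],np.cos(th)]@w["R"]; o=-w["R"].T@w["t"]
    return o+v*((z-o[2])/v[:,2])[:,None]
g=cv2.cvtColor(w["p"],cv2.COLOR_RGB2GRAY)[140:245,220:290]
m=cv2.inRange(g,0,85); k=max(cv2.findContours(m,cv2.RETR_EXTERNAL,cv2.CHAIN_APPROX_NONE)[0],key=cv2.contourArea)[:,0]+[220,140]
r=cv2.minAreaRect(k.astype(np.float32)); print(r)
b=cv2.boxPoints(r); print(b,fr(b,83).round(1)[:,:2])
r=cv2.minAreaRect(fr(k,83)[:,:2].astype(np.float32)); print("rect mm",r)
print("depth axis pts",[float(w["d"][y,x]) for x,y in((250,175),(258,205),(225,185))])
s=monitor.read_state(); print(s["eef_pos"],s["tool_rot"],s["qd"].round(3))
```

```text
((253.26780700683594, 194.7631072998047), (61.703975677490234, 72.98139190673828), 17.927921295166016)
[[212.68127 219.9851 ]
 [235.14644 150.54736]
 [293.85434 169.5411 ]
 [271.38916 238.97885]] [[516.7 180.3]
 [537.8 241.5]
 [586.2 225.6]
 [568.6 161.7]]
rect mm ((552.29296875, 201.90667724609375), (67.07723999023438, 52.597930908203125), 74.77283477783203)
depth axis pts [245.6204833984375, 254.72384643554688, 274.6573791503906]
[552.45120504 204.47478994 178.87462204] [-3.14102547 -0.00576792  1.57312571] [ 0.043 -0.015  0.005  0.033  0.006 -0.01   0.069]
```

Run:
```python
from h import *
w=np.load("w.npz"); f=w["mtx"][0,0]; c=w["mtx"][:2,2]
v,u=np.mgrid[140:250,220:290]; uv=np.c_[u.ravel(),v.ravel()]; d=uv-c; r=np.linalg.norm(d,axis=1)+1e-9; th=r/f
ray_=np.c_[d/r[:,None]*np.tan(th)[:,None],np.ones(len(r))]
X=(ray_*w["d"][v,u].ravel()[:,None]-w["t"])@w["R"]
T=X[(X[:,2]>77)&(X[:,2]<90)]; print(len(T),np.median(T[:,2]),cv2.minAreaRect(T[:,:2].astype(np.float32)))
s=monitor.read_state(); print(s["eef_pos"])
```

```text
1761 83.35555281359349 ((552.915771484375, 198.15518188476562), (20.09487533569336, 68.6119384765625), 16.883403778076172)
[552.45120504 204.47478994 178.87462204]
```

Request:
arm_command(series=[80,0,0,1,0,80,0,0,2,0,80,0,0,2,0,80,0,0,2,0,80,0,0,2,0])

```text
clock: 7.07
eef_pos: [553.9, 194.6, 158.9]
tool_rot: [-3.141, 0.001, 1.563]
force: [0.6, 0.1, -0.2]
width: 68.2
gripper_force: 0.0
```

Request:
arm_command(series=[80,0.2,0,0,-6,80,0.4,-0.1,1,-12,80,0.4,-0.1,3,-17.3,80,0.4,-0.1,5,-17.3,80,0.4,-0.1,6.5,-17.3])

```text
clock: 7.48
eef_pos: [553.0, 199.3, 93.5]
tool_rot: [-3.142, 0.0, 1.866]
force: [-0.5, 0.3, -0.4]
width: 68.0
gripper_force: 0.0
```

Request:
arm_command(series=[80,0,0,1,0,80,0,0,2,0,80,0,0,2.8,0,80,0,0,3.3,0,80,0,0,3.3,0])

```text
clock: 7.9
eef_pos: [552.5, 200.2, 60.6]
tool_rot: [-3.141, 0.0, 1.867]
force: [-0.5, 0.4, -0.4]
width: 68.5
gripper_force: 0.0
```

```bash
python3 -c "
from h import *
s=monitor.read_state();print(s['eef_pos'],s['tool_rot'],s['force'])
p,_=viewer.get_image('scene');cv2.imwrite('pics/s2.png',cv2.resize(p[80:230,180:400],(660,450))[:,:,::-1])"
```

```text
[552.53880819 200.16491667  60.5943086 ] [-3.14054538e+00  1.69415146e-04  1.86716141e+00] [-0.46056291  0.42829826 -0.40061017]
```

View pics/s2.png

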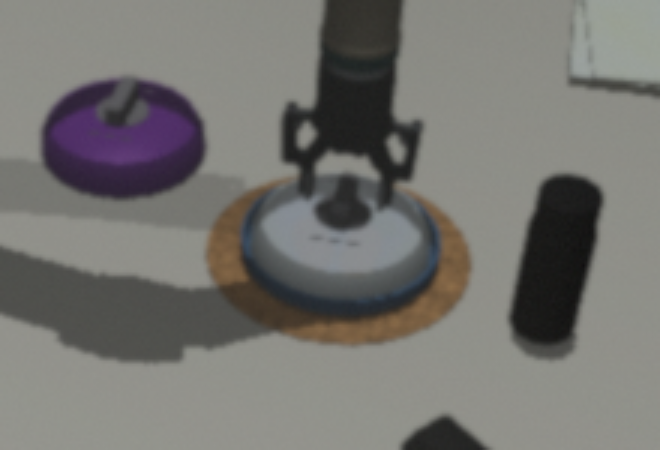

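The fingers straddle the bar at (347,190), and the plate sits centred in the mat. Closing.

Request:
arm_command(series=[0,0,0,0,0,0,0,0,0,0,0,0,0,0,0,0,0,0,0,0,0,0,0,0,0])

```text
clock: 8.37
eef_pos: [553.2, 200.5, 62.0]
tool_rot: [3.141, 0.0, 1.867]
force: [-0.4, 0.4, 4.6]
width: 18.9
gripper_force: 59.2
```

Request:
arm_command(series=[0,0,0,0,0,0,0,0,0,0,0,0,0,0,0,0,0,0,0,0,0,0,0,0,0])

```text
clock: 8.78
eef_pos: [553.2, 200.5, 62.0]
tool_rot: [3.141, 0.0, 1.867]
force: [-0.2, -0.5, 5.2]
width: 18.5
gripper_force: 59.4
```

Request:
arm_command(series=[0,0,0,-0.3,0,0,0,0,-0.8,0,0,0,0,-1.5,0,0,0,0,-2.3,0,0,0,0,-3.2,0])

```text
clock: 9.2
eef_pos: [552.7, 200.3, 94.0]
tool_rot: [-3.141, -0.0, 1.867]
force: [-0.6, 0.0, -2.7]
width: 18.6
gripper_force: 58.7
```

Request:
arm_command(series=[0,0,0,-1,0,0,0,0,-2,0,0,0,0,-3,0,0,0,0,-4,0,0,0,0,-5,0])

```text
clock: 9.62
eef_pos: [552.9, 200.4, 144.6]
tool_rot: [3.141, -0.0, 1.867]
force: [-0.6, -0.1, -2.2]
width: 18.4
gripper_force: 58.7
```

Request:
arm_command(series=[0,0,0,-1,0,0,0,0,-2,0,0,0,0,-2.9,0,0,0,0,-3.5,0,0,0,0,-3.9,0])

```text
clock: 10.03
eef_pos: [553.2, 200.5, 183.4]
tool_rot: [3.141, -0.0, 1.867]
force: [0.6, -0.5, -1.7]
width: 18.9
gripper_force: 58.7
```

Run:
```python
from h import *
s=monitor.read_state();print(s['eef_pos'],s['tool_rot'],s['force'],s['torque'],s['width'],s['gripper_force'])
p,_=viewer.get_image('scene');t,_=viewer.get_image("top")
cv2.imwrite('pics/s3.png',np.hstack([cv2.resize(p[60:220,180:380],(400,320)),cv2.resize(t[80:240,100:300],(400,320))])[:,:,::-1])
```

```text
[553.16342041 200.50775318 183.36520723] [ 3.14055111e+00 -9.02310319e-05  1.86712171e+00] [ 0.62665833 -0.48479989 -1.66823877] [ 0.06819752 -0.03327053  0.01172248] 18.851499556742183 58.66482317447662
```

View pics/s3.png

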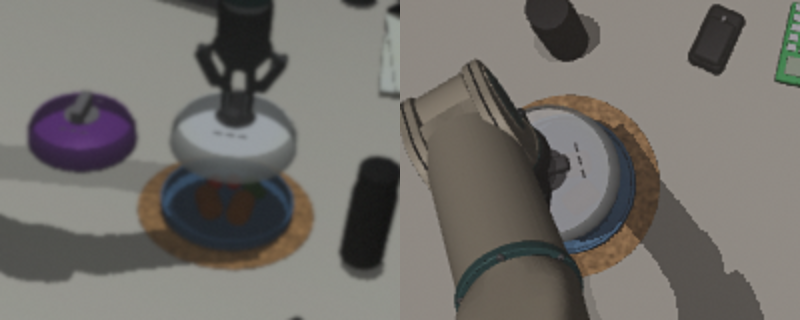

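The cover is held level over the plate, at crop (233,140) above (227,205), with food in the plate and mat showing all round. The lift was about 121 mm. Now I hold it for more than 2 s.

Request:
arm_command(series=[0,0,0,0,0,0,0,0,0,0,0,0,0,0,0,0,0,0,0,0,0,0,0,0,0])

```text
clock: 10.55
eef_pos: [552.7, 200.3, 182.0]
tool_rot: [-3.141, 0.0, 1.867]
force: [-0.2, 0.1, -2.5]
width: 18.6
gripper_force: 58.7
```

Request:
arm_command(series=[0,0,0,0,0,0,0,0,0,0,0,0,0,0,0,0,0,0,0,0,0,0,0,0,0])

```text
clock: 10.97
eef_pos: [552.9, 200.4, 182.4]
tool_rot: [3.142, 0.0, 1.867]
force: [0.4, 0.9, -1.6]
width: 18.6
gripper_force: 58.7
```

Request:
arm_command(series=[0,0,0,0,0,0,0,0,0,0,0,0,0,0,0,0,0,0,0,0,0,0,0,0,0])

```text
clock: 11.38
eef_pos: [552.9, 200.4, 182.3]
tool_rot: [3.142, -0.0, 1.867]
force: [-0.1, -1.2, -2.1]
width: 18.4
gripper_force: 58.7
```

Request:
arm_command(series=[0,0,0,0,0,0,0,0,0,0,0,0,0,0,0,0,0,0,0,0,0,0,0,0,0])

```text
clock: 11.8
eef_pos: [552.9, 200.4, 182.4]
tool_rot: [3.141, -0.0, 1.867]
force: [0.1, -0.7, -2.2]
width: 18.6
gripper_force: 58.7
```

Request:
arm_command(series=[0,0,0,0,0,0,0,0,0,0,0,0,0,0,0,0,0,0,0,0,0,0,0,0,0])

```text
clock: 12.22
eef_pos: [552.9, 200.4, 182.3]
tool_rot: [3.142, 0.0, 1.867]
force: [0.2, 0.0, -2.6]
width: 18.5
gripper_force: 58.7
```

Request:
arm_command(series=[0,0,0,0,0,0,0,0,0,0,0,0,0,0,0,0,0,0,0,0,0,0,0,0,0])

```text
clock: 12.63
eef_pos: [552.9, 200.4, 182.3]
tool_rot: [3.142, 0.0, 1.867]
force: [0.1, 0.7, -1.9]
width: 18.8
gripper_force: 58.7
```

Request:
arm_command(series=[0,0,0,0,0,0,0,0,0,0,0,0,0,0,0,0,0,0,0,0,0,0,0,0,0])

```text
clock: 13.05
eef_pos: [552.9, 200.4, 182.3]
tool_rot: [-3.142, 0.0, 1.867]
force: [-0.2, 0.3, -2.2]
width: 18.9
gripper_force: 58.7
```

```bash
python3 -c "
from cell import monitor,workorder
s=monitor.read_state();print(s['clock'],s['eef_pos'],s['width'],s['gripper_force'])
print(workorder.finish_job())"
```

```text
13.05 [552.85135675 200.3560635  182.31885116] 18.89382919832353 58.66950273513794
the job is handed in; nothing more can be done
None
```

The job is handed in at 13 s: the plate was slid to the centre of the mat with cork showing all round, and the cover was lifted straight up to about 10 cm above the rim, held level for about 3 s, and is still in the gripper.

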